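# Set the empty injector clamp open on its stop pin

## Robot

A 6-joint arm with a two-finger parallel gripper is mounted at the origin on the work surface. World frame = base frame: x ahead of the robot, y to its left, z up, the work surface at z = 0. Lengths are in mm, angles in rad, forces in N, time in s.
With the tool pointing down it reaches from about 275 to 750 mm from the base axis. Payload 10.2 kg.
Tool frame: the origin (TCP) lies at the very end of the fingers, on their centre line; the grasp point (between the pads) lies 19 mm behind it (ctrl.hold_point_z is the distance from the TCP to the grasp point, in mm); z points along the fingers, y is the direction in which the jaws open and shut (so a half turn about z gives the same grasp; the last joint's range is limited). The gripper opens to 85 mm and grips with 20 to 120 N. Pads are 22 mm wide; open, the fingers measure 114 mm over their backs; the gripper's body (76 mm by 85 mm) begins 54 mm behind the grasp point. The pads swing forward as they close: fully open they stand 13 mm farther back than shut.
Start: joints at [1.052, 0.313, 1.498, -0, 1.331, -0.223], TCP at [153.053, 502.201, 231.294] pointing down, gripper open.
Joint ranges: [-2.94, 2.94], [-0.97, 2.17], [0.19, 2.56], [-1.23, 4.37], [0.02, 3.11], [-2.88, 2.88]. Speed limits (rad/s): [2.39, 2.39, 3.01, 3.14, 3.14, 3.14].

## Interface

Orientations are given as a unit quaternion [w, x, y, z].
In Python, from rig import readout, cams, workorder, spotter, ctrl gives the robot as it stands.
- The arm moves only by the tool step_arm, never from a script. Its argument "plan" is text: rows parted by semicolons, each of 5 numbers parted by spaces: the shift along the tool's x, y, z in cm, then the turn about the tool's z in degrees, then the opening in per cent of the stroke, from 0 (shut) to 100 (fully open). In form: x y z twist gripper; .... A call has 1 to 10 rows; each row is the pose to reach, as a shift and turn from the pose commanded when the call began, along the tool's axes at that moment; what a row does not reach only later rows make up. A row lasts 1/10 s, in which the tool goes at most 50 mm and 8.59 degrees, less where a joint would pass 70% of its speed; a pose out of reach is approached as far as the arm can. A call with a gripper value outside its range is refused whole. The fingers move at their own pace and stop on an object; "grip_force" is the grip in N (left out, the last holds). Time passes only in rows, so rows that repeat a pose let the fingers close. It gives the time, the measured TCP pose, the force and the opening at its end, in the units of the state.
- readout.sense(): the state, without advancing time (a new reading comes with each control period).
- cams.capture(name): name is "scene" or "top" or "wrist"; returns (picture, depth): 384x512x3 uint8, red, green, blue; 384x512 float32, mm along the optical axis (not along the pixel's ray), 0 where there is no reading.
- cams.camera_info(name): a dict with "vfov" (degrees; the focal length in pixels is half the picture's height over the tangent of half this angle, whatever the lens; pixels are square), "cx", "cy" (the principal point, pixels), "rvec" (rotation vector, rad) and "tvec" (3), from world to camera coordinates, as OpenCV has them. Camera axes: x right, y down, z forward; pixel columns grow to the right and rows downward; lengths in mm; the calibration is good to about 2 mm. A picture is of the moment at which its call begins: read the wrist's pose just before it. camera_info takes no time and is no camera call; for the wrist camera it gives the pose at the moment of the call.
- workorder.finish_job(): hands the job in, once; it reports no verdict.
Trained networks look in the newest picture that a camera, given by its name, has taken for a name from the list of things; names that differ only in an ending like _2 or _b are one class to them, and where a whole thing is asked for, a point or a joint stands for the part that bears it (a point fixed in the world has none). Each returns a list of dicts, best first, with "conf" (0 to 1); they miss things now and then, are a little off and sometimes report something else, mostly with a low value. They report only what shows in the picture. A call takes as long as a camera call. They do not tell look-alikes from the thing itself.
- spotter.regions_of(camera, target): "pixels" (384x512 bool, what is visible of it) and "extent" ([centre column, centre row, width, height] in pixels, round what is visible of it).
The state is a dict: "time_s": time; "joints": joint angles; "dq": joint speeds; "tau": joint torques, N m; "eef_pos": TCP position; "ee_rot": TCP orientation; "force": force on the tool from outside, world axes, zero at the start; "wrist_torque": the same for the moment, N m; "grip_width": opening from 0.0 (shut) to 1.0 (fully open).
Only numpy, scipy, OpenCV 4.12 (cv2) and the standard library are available. Lean on these libraries where they do the work, as an engineer would, in place of code of your own. Each camera call takes 0.05 s, during which the arm holds its last target. There are 200 camera calls.

## Task

Open the empty injector clamp so the next injector can go in: with the fingertips push the steel push plate on its sprung jaw, right back past the stop pin, then let go so that the jaw springs part of the way back and stays open, caught on the stop pin. Only push: do not grip the push plate, let the stop pin drop by itself without touching it, and leave alone the other clamp with the injector in it, the spanner, the socket and the can. Finish clear of everything.

Things in the scene. Friction and masses are not known exactly. Their poses are not given: they have to be found in the camera images.
- clamp_empty: The empty one of two alike clamps on the bench, jaws shut. Origin: centre of the underside of its base (220 x 100 x 12 mm, length along x); its x is the way the jaw opens, z up. Fixed jaw x -105 to -65 mm, sliding aluminium jaw x -65 to -5 mm (shut), 84 mm wide; both flat tops 58 mm above the bench. End bracket x 60 to 92 mm, 74 mm high, with the stop pin on it.
- jaw_push_face (a point): Centre of the front face of the push plate: upright steel plate, 48 mm wide, 58 to 108 mm above the bench (this point at 83 mm), on the sliding jaw of the empty clamp, moving with it. The face looks along this frame's -x over the free space above the fixed jaw; pushing along +x opens the jaw. Behind it a dark stiffening bracket with side flanges, 58 mm wide, 25 mm deep at its foot.
- jaw (a joint): Opening of the empty clamp's sliding jaw, m: 0 shut (start), about 0.030 held by the stop pin, 0.048 right back on its rubber stops. A spring shuts it with about 7 N at 0, 11 N at 0.030, 13 N at 0.048, plus 1 N of friction. Let go short of 0.031, it springs shut again.
- stop_pin (a joint): Drop of the empty clamp's sprung stop pin, m: 0 up, riding on the jaw's latch bar (start); 0.010 dropped into the bar's slot, by itself once the jaw is beyond 0.031, so that the jaw returns only to 0.030; negative = pulled up. Upright 8 mm pin with a black knob (22 mm wide, 102 to 122 mm above the bench while up) at x = 76 mm of the clamp.
- clamp_full: The other clamp, same build and frame, jaws 14 mm apart on an upright injector (24 mm thick) at x = -58 mm, whose top is 166 mm above the bench. To be left alone.
- jaw_full (a joint): How far the jaw of the clamp with the injector is pushed back from gripping, m; 0 = gripping the injector (start). To be left at 0.
- spanner: Steel spanner lying on the bench, 190 mm long (its x axis), 38 mm wide, 8 mm thick; origin under its middle. Bystander.
- socket_center (a point): Centre of a deep steel socket standing on the bench, 31 mm diameter, 64 mm tall. Bystander.
- cleaner_can_center (a point): Centre of an aluminium spray-cleaner can standing on the bench, 65 mm diameter, 190 mm tall. Bystander.
Mind the look-alikes: they are no part of the job. What is shaped like the clamp_empty but brown or pink is not meant.

How it is judged:
By the outcome, as a careful person would: the job done as asked, in the order asked, and still so for the second after the job is handed in, with the robot touching nothing.
It also fails if it takes over 35 s, if anything falls off the work surface, if the arm or the gripper's body presses on something with over 40 N, if the wrist force passes 120 N, or if a joint passes its speed limit or range.

## Working session

There is one attempt and no reset: what is moved stays moved. The work goes in short steps, Python scripts to look and compute and a tool call to move; the robot and the scene stay as the last step left them, time stands still between calls to the robot, and variables do not carry over. Pictures are saved under pics/ and viewed, about 8 in all and at most 12, crops included, and the job is handed in when it is done.

Besides the shell and the picture viewer there is one more tool, called after "Emit:" as a command line: name --argument value ..., lists and objects as JSON in quotes. step_arm: Moves the arm, as the interface text tells. Its arguments: {"type":"object","properties":{"plan":{"type":"string"},"grip_force":{"type":"number"}},"required":["plan"]}

```bash
mkdir -p pics
cat > h.py <<'E'
import numpy as np, cv2
from rig import readout, cams, workorder, spotter, ctrl
def grab(n):
    im,d=cams.capture(n); return im,d,cams.camera_info(n)
def world(px,d,ci):
    """px Nx2 (col,row) -> Nx3 world mm"""
    px=np.atleast_2d(px).astype(int); f=192/np.tan(np.radians(ci['vfov'])/2)
    z=d[px[:,1],px[:,0]]
    c=np.c_[(px[:,0]-ci['cx'])/f*z,(px[:,1]-ci['cy'])/f*z,z]
    R=cv2.Rodrigues(np.array(ci['rvec'],float))[0]
    return (c-np.array(ci['tvec']).ravel())@R
def save(n,im): cv2.imwrite('pics/'+n,im[:,:,::-1])
E
python3 - <<'E'
from h import *
print(readout.sense())
for n in('scene','top'):
    im,d,ci=grab(n); save(n+'1.png',im); np.savez(n+'1.npz',im=im,d=d); print(ci)
    for t in('clamp_empty','jaw_push_face','stop_pin','clamp_full','cleaner_can_center'):
        for r in spotter.regions_of(n,t):
            p=world(np.argwhere(r['pixels'])[:,::-1],d,ci)
            print(n,t,round(r['conf'],2),np.round(r['extent']),np.round(np.median(p,0)),np.round(p.min(0)),np.round(p.max(0)))
E
```

```text
{'time_s': 0.0, 'joints': array([ 1.05160439e+00,  3.13463798e-01,  1.49845471e+00,  1.42771358e-05,
        1.33099107e+00, -2.23388778e-01]), 'dq': array([ 7.14825228e-05,  1.89705346e-05, -2.85722363e-04, -5.02298244e-04,
        3.94847200e-04, -4.78946708e-04]), 'tau': array([ 4.01855423e-04, -4.12267900e+01, -2.59743690e+01, -1.04033415e-04,
        4.12818903e-03, -1.30165310e-05]), 'eef_pos': array([152.91192489, 501.9658929 , 230.7213784 ]), 'ee_rot': array([-2.45363855e-04,  1.47364596e-01,  9.89082020e-01, -6.11081800e-04]), 'force': array([ 0.41917869, -0.40183708,  0.36027956]), 'wrist_torque': array([-0.0109615 ,  0.01385117, -0.03915385]), 'grip_width': 0.9966339087152403}
{'vfov': 56.23763463353494, 'cx': 254.72789281411073, 'cy': 196.52133976449792, 'rvec': array([ 1.03377196,  2.36744569, -1.11845337]), 'tvec': array([ 411.89029622, -125.18377224, 1430.89553466])}
scene clamp_empty 0.86 [267. 169.  36.  48.] [ 337. -207.   54.] [ 168. -312.   -4.] [1134.  516.  825.]
scene clamp_empty 0.83 [194. 144.  54.  42.] [ 426. -565.   47.] [ 190. -759.   -5.] [1134.  516.  8
[... 2019 characters left out ...]
52.] [ 337. -577.   57.] [ 269. -639.   -6.] [ 482. -106. 1696.]
top jaw_push_face 0.76 [357. 130.  24.  43.] [ 666. -463.   57.] [ 269. -529.  -11.] [ 803. -106. 1696.]
top jaw_push_face 0.69 [289. 164.  24.  49.] [ 519. -206.   58.] [ 269. -259.    3.] [ 655. -106. 1696.]
top clamp_full 0.86 [177. 176.  36.  64.] [521. 193.  55.] [ 269. -106.   -9.] [ 648.  269. 1696.]
top cleaner_can_center 0.67 [177. 175.  33.  69.] [521. 194.  55.] [ 269. -106.   -6.] [ 653.  264. 1696.]
top cleaner_can_center 0.56 [335. 193.  25.  26.] [ 464. -367.  186.] [ 269. -408.    2.] [ 499. -106. 1696.]
top cleaner_can_center 0.37 [290. 166.  26.  50.] [ 519. -204.   58.] [ 269. -256.   16.] [ 657. -106. 1696.]
```

Run:
```python
import cv2
a=cv2.imread('pics/scene1.png')[100:325,80:380]; b=cv2.imread('pics/top1.png')[80:300,130:430]
cv2.imwrite('pics/s.png',cv2.resize(a,None,fx=2.66,fy=2.66,interpolation=cv2.INTER_CUBIC))
cv2.imwrite('pics/t.png',cv2.resize(b,None,fx=2.66,fy=2.66,interpolation=cv2.INTER_CUBIC))
```

```text
(no output)
```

View pics/s.png

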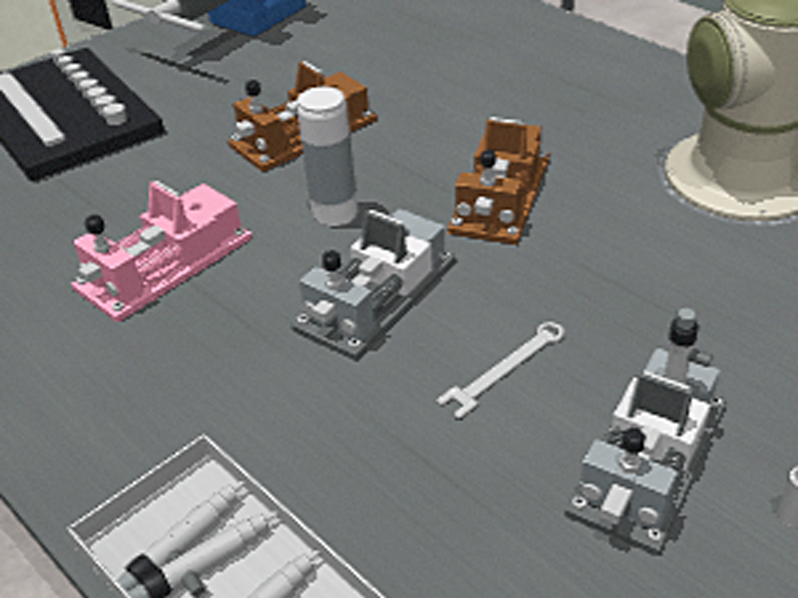

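View pics/t.png

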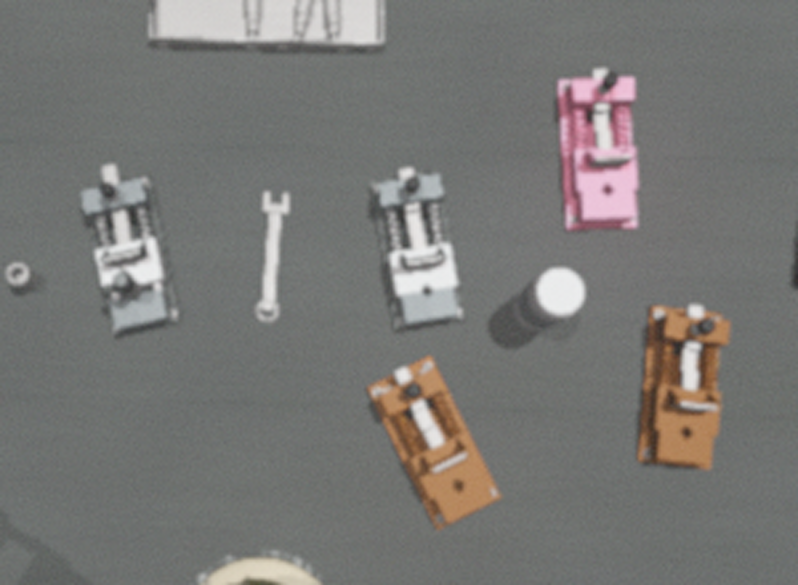

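The picture shows five clamp-shaped things (top pixels):
- grey with injector, at (177,176): clamp_full, not wanted
- grey without injector, at (287,174): the target
- brown, at (293,246) and (385,226): look-alikes
- pink, at (354,136): look-alike

The grey one without an injector fits the description. In the scene picture it is at about (219,205). I'll move over it, then check it close up with the wrist camera.

Emit:
step_arm --plan "0 0 -6 0 0; -48.5 -60.7 -6 -27 0; -48.5 -60.7 -6 -27 0; -48.5 -60.7 -6 -27 0; -48.5 -60.7 -6 -27 0; -48.5 -60.7 -6 -27 0; -48.5 -60.7 -6 -27 0; -48.5 -60.7 -6 -27 0; -48.5 -60.7 -6 -27 0; -48.5 -60.7 -6 -27 0"

```text
time_s: 1.6
eef_pos: [314.6, 95.4, 287.4]
ee_rot: [0.001, -0.088, 0.996, -0.0]
force: [2.1, 0.2, -0.4]
grip_width: -0.003
```

Emit:
step_arm --plan "-6.8 -33.2 0 0 0; -6.8 -33.2 0 0 0; -6.8 -33.2 0 0 0; -6.8 -33.2 0 0 0; -6.8 -33.2 0 0 0; -6.8 -33.2 0 0 0; -6.8 -33.2 0 0 0; -6.8 -33.2 0 0 0; -6.8 -33.2 0 0 0; -6.8 -33.2 0 0 0"

```text
time_s: 2.6
eef_pos: [439.2, -216.8, 287.3]
ee_rot: [0.0, -0.088, 0.996, 0.0]
force: [-0.1, 0.1, 0.0]
grip_width: 0.004
```

Run:
```python
from h import *
s=readout.sense();print(s['eef_pos'],s['ee_rot'],s['time_s'])
im,d,ci=grab('wrist'); save('w1.png',cv2.resize(im,None,fx=1.5,fy=1.5)); np.savez('w1.npz',im=im,d=d,rv=ci['rvec'],tv=ci['tvec'])
for t in('clamp_empty','jaw_push_face','stop_pin'):
    for r in spotter.regions_of('wrist',t):
        px=np.argwhere(r['pixels'])[:,::-1]; px=px[d[px[:,1],px[:,0]]>0]
        p=world(px,d,ci)
        print(t,round(r['conf'],2),np.round(r['extent']),np.round(np.median(p,0)),np.round(np.percentile(p,2,0)),np.round(np.percentile(p,98,0)))
# top plate/knob points over the whole picture
px=np.argwhere(d>0)[:,::-1]; p=world(px,d,ci)
for lo,hi in((53,63),(69,79),(103,112),(112,130)):
    m=(p[:,2]>lo)&(p[:,2]<hi)&(abs(p[:,0]-540)<130)&(abs(p[:,1]+204)<80); q=p[m]
    if len(q)>20:
        r=cv2.minAreaRect(q[:,:2].astype(np.float32)); print(lo,len(q),np.round(q.mean(0),1),r)
```

```text
[ 439.19452275 -216.84919689  287.29280595] [ 7.12138807e-05 -8.79857359e-02  9.96121732e-01  2.40255816e-05] 2.6
clamp_empty 0.87 [ 43. 304.  86. 153.] [ 659. -447.   55.] [ 590. -497.    6.] [ 763. -415.  108.]
clamp_empty 0.86 [245. 247.  81. 202.] [ 491. -219.   59.] [ 440. -266.   12.] [ 610. -166.  109.]
clamp_empty 0.68 [272.  57. 118. 114.] [ 326. -213.   46.] [ 277. -272.   12.] [ 383. -156.  123.]
jaw_push_face 0.9 [264.  55.  80. 106.] [ 310. -217.   58.] [ 282. -267.   27.] [ 375. -180.   61.]
jaw_push_face 0.84 [ 38. 314.  75.  99.] [ 667. -450.   60.] [ 634. -490.   21.] [ 753. -423.  108.]
jaw_push_face 0.74 [243. 222.  75.  62.] [ 513. -215.   60.] [ 484. -253.   43.] [ 539. -172.  109.]
stop_pin 0.74 [291.  71.  23.  26.] [ 345. -199.  123.] [ 335. -208.  115.] [ 355. -189.  125.]
stop_pin 0.39 [248. 340.   8.  14.] [ 622. -186.  123.] [ 616. -189.  119.] [ 632. -182.  124.]
stop_pin 0.26 [499. 271.  19. 141.] [580. 169.  13.] [466. 136.   2.] [645. 188.  27.]
53 4574 [ 486.8 -217.6   59.6] ((496.1533508300781, -216.0261688232422), (100.55406188964844, 84.09249114990234), 10.638635635375977)
69 188 [ 518.  -211.3   74.2] ((518.7155151367188, -212.06275939941406), (3.3327505588531494, 57.282432556152344), 10.497429847717285)
103 219 [ 523.3 -223.1  107.8] ((522.470458984375, -210.9976806640625), (9.73188591003418, 57.349090576171875), 8.811854362487793)
112 79 [ 622.5 -185.8  122.5] ((623.9826049804688, -185.23435974121094), (16.124361038208008, 7.503111362457275), 3.662487030029297)
```

View pics/w1.png

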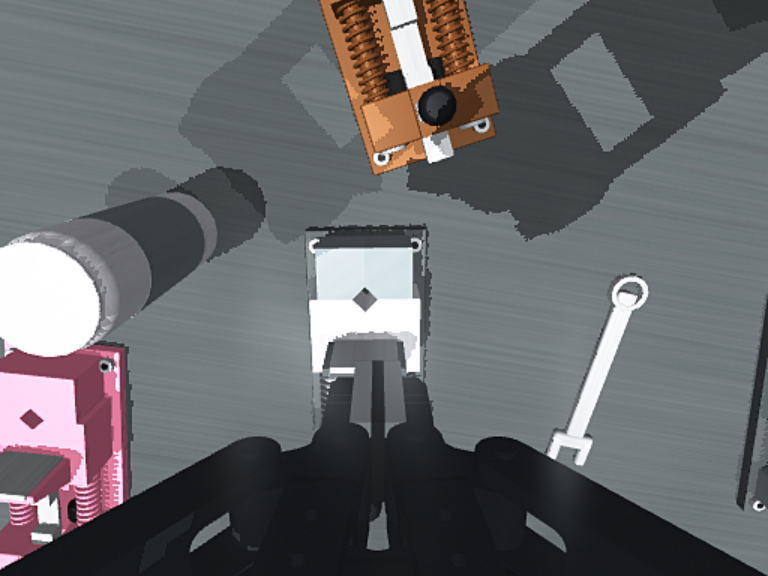

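The close wrist view confirms a grey clamp with no injector, at about (370,320) in the picture shown. The can, the spanner and the brown and pink clamps all stand clear of it. The fit gives a clamp yaw of about 10.6°, its origin near (550,-206), and the push face near (518,-212). Next I'll lower to just above the fixed jaw and check.

Emit:
step_arm --plan "-4.6 -0.9 3 -0.5 0; -4.6 -0.9 6.5 -0.5 0; -4.6 -0.9 10 -0.5 0; -4.6 -0.9 13.7 -0.5 0; -4.6 -0.9 13.7 -0.5 0; -4.6 -0.9 13.7 -0.5 0"

```text
time_s: 3.4
eef_pos: [486.6, -218.6, 151.3]
ee_rot: [0.0, -0.092, 0.996, -0.0]
force: [0.6, -0.5, 0.4]
grip_width: 0.0
```

Run:
```python
from h import *
s=readout.sense();print(s['eef_pos'],s['ee_rot'],s['time_s'],s['force'])
im,d,ci=grab('wrist'); save('w2.png',im); 
R=cv2.Rodrigues(ci['rvec'])[0]; print('cam',-R.T@ci['tvec'])
im,d,ci=grab('scene'); save('s2.png',cv2.resize(im[120:290,130:330],None,fx=3.5,fy=3.5,interpolation=cv2.INTER_CUBIC))
```

```text
[ 486.59025533 -218.55965058  151.3183816 ] [ 2.80090594e-04 -9.21529796e-02  9.95744787e-01 -2.62592554e-04] 3.4 [ 0.59380341 -0.51263547  0.37081975]
cam [ 411.81952015 -232.28963155  296.061549  ]
```

View pics/w2.png

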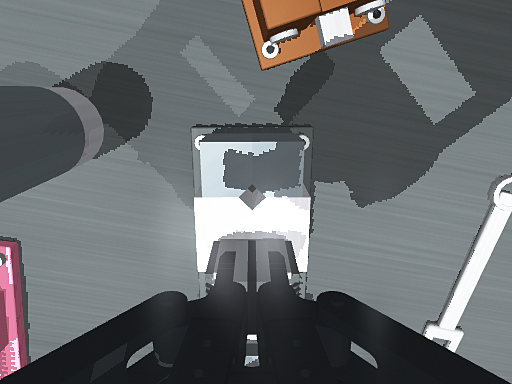

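View pics/s2.png

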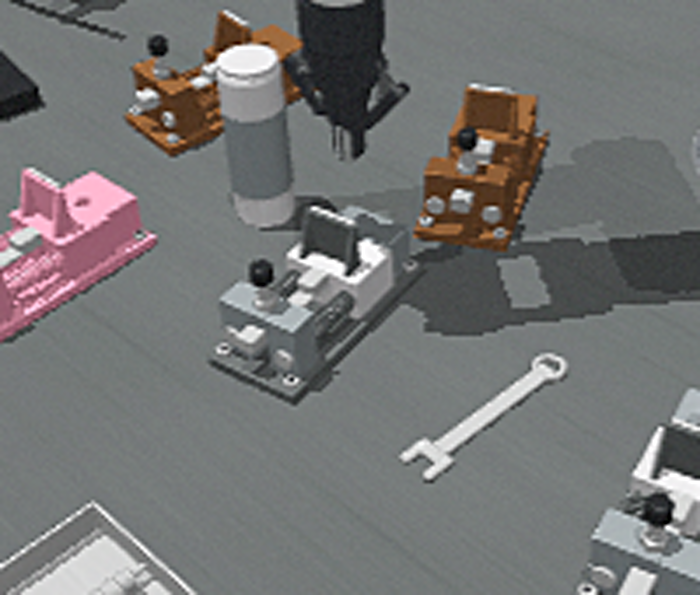

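The view confirms the fingers are centred on the plate (wrist column about 252). The knuckles start about 35 mm above the tips, so a TCP height of about 84 mm keeps them above the plate top at 108 mm. I'll lower to that, then make contact.

Emit:
step_arm --plan "0 0 3 0 0; 0 0 6 0 0; 0 0 6.7 0 0; -0.5 0 6.7 0 0; -1 0 6.7 0 0; -1.5 0 6.7 0 0; -2 0 6.7 0 0; -2.5 0 6.7 0 0; -2.5 0 6.7 0 0; -2.5 0 6.7 0 0"

```text
time_s: 4.5
eef_pos: [510.7, -214.2, 83.7]
ee_rot: [-0.001, -0.092, 0.996, -0.0]
force: [-5.6, -1.1, 4.8]
grip_width: -0.003
```

Emit:
step_arm --plan "-0.4 0 0 0 0; -0.8 0 0 0 0; -1.2 0 0 0 0; -1.6 0 0 0 0; -2 0 0 0 0; -2.4 0 0 0 0; -2.8 0 0 0 0; -3.2 0 0 0 0; -3.6 0 0 0 0; -3.6 0 0 0 0"

```text
time_s: 5.5
eef_pos: [545.4, -207.7, 83.7]
ee_rot: [-0.002, -0.092, 0.996, 0.0]
force: [-10.1, -1.6, 7.2]
grip_width: 0.006
```

Emit:
step_arm --plan "-0.4 0 0 0 0; -0.8 0 0 0 0; -0.9 0 0 0 0; -0.9 0 0 0 0; -0.9 0 0 0 0"

```text
time_s: 6.0
eef_pos: [553.8, -206.1, 83.7]
ee_rot: [-0.002, -0.092, 0.996, 0.0]
force: [-11.4, -1.3, 7.0]
grip_width: 0.0
```

Run:
```python
from h import *
s=readout.sense();print(s['eef_pos'],s['time_s'],s['force'])
im,d,ci=grab('scene'); save('s3.png',cv2.resize(im[160:250,160:280],None,fx=5,fy=5,interpolation=cv2.INTER_CUBIC))
for r in spotter.regions_of('scene','stop_pin'):
    px=np.argwhere(r['pixels'])[:,::-1]; p=world(px,d,ci); print(round(r['conf'],2),np.round(r['extent'],1),np.round(np.median(p,0)),np.percentile(p[:,2],95))
```

```text
[ 553.82538723 -206.06220068   83.67420676] 6.0 [-11.39878288  -1.30236254   7.01199104]
0.61 [207.1 200.1  10.3   7.9] [ 628. -188.  106.] 111.31214370927242
0.56 [117.7 186.2  12.9  10.5] [ 779. -455.  115.] 122.82476025165892
```

View pics/s3.png

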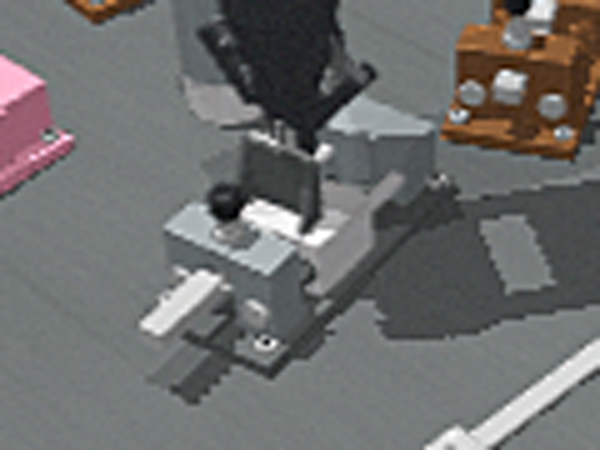

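The picture shows the jaw well back, the bar sticking out behind, and the knob lower: its top is now at about 111 mm (it was 123). So the pin has dropped. I'll back off gently and then rise.

Emit:
step_arm --plan "0.4 0 0 0 0; 0.8 0 0 0 0; 1.2 0 0 0 0; 1.6 0 0 0 0; 2.4 0 0 0 0; 3.4 0 0 0 0; 3.4 0 -3 0 0; 3.4 0 -7 0 0; 3.4 0 -11 0 0; 3.4 0 -11 0 0"

```text
time_s: 7.1
eef_pos: [523.3, -213.1, 198.7]
ee_rot: [0.004, -0.092, 0.996, -0.003]
force: [-0.4, -1.0, -0.3]
grip_width: -0.0
```

Emit:
step_arm --plan "4 0 -5 0 0; 8 0 -8 0 0; 12 0 -8 0 0; 12 0 -8 0 0; 12 0 -8 0 0"

```text
time_s: 7.6
eef_pos: [403.2, -234.1, 273.1]
ee_rot: [0.0, -0.091, 0.996, -0.0]
force: [1.3, -0.5, 0.3]
grip_width: 0.0
```

Run:
```python
from h import *
s=readout.sense();print(s['eef_pos'],s['time_s'],s['force'])
im,d,ci=grab('scene'); save('s4.png',cv2.resize(im[110:300,110:380],None,fx=2.9,fy=2.9,interpolation=cv2.INTER_CUBIC))
for r in spotter.regions_of('scene','stop_pin'):
    px=np.argwhere(r['pixels'])[:,::-1]; p=world(px,d,ci); print(round(r['conf'],2),np.round(np.median(p,0)),np.percentile(p[:,2],95))
im,d,ci=grab('wrist'); save('w4.png',im)
p=world(np.argwhere(d>0)[:,::-1],d,ci); c,si=np.cos(.185),np.sin(.185)
q=(p[:,:2]-[550.2,-205.9])@np.array([[c,-si],[si,c]])
m=(abs(q[:,1])<20)&(p[:,2]>70)&(p[:,2]<112)&(q[:,0]>-60)&(q[:,0]<40)
print('plate x',np.percentile(q[m,0],[2,10,50,90]) if m.any() else None, m.sum())
```

```text
[ 403.20993508 -234.14631654  273.14771795] 7.6 [ 1.26249077 -0.48081833  0.26231839]
0.42 [ 628. -188.  104.] 111.7133882647358
0.39 [ 779. -454.  116.] 122.66838083062486
plate x None 0
```

View pics/s4.png

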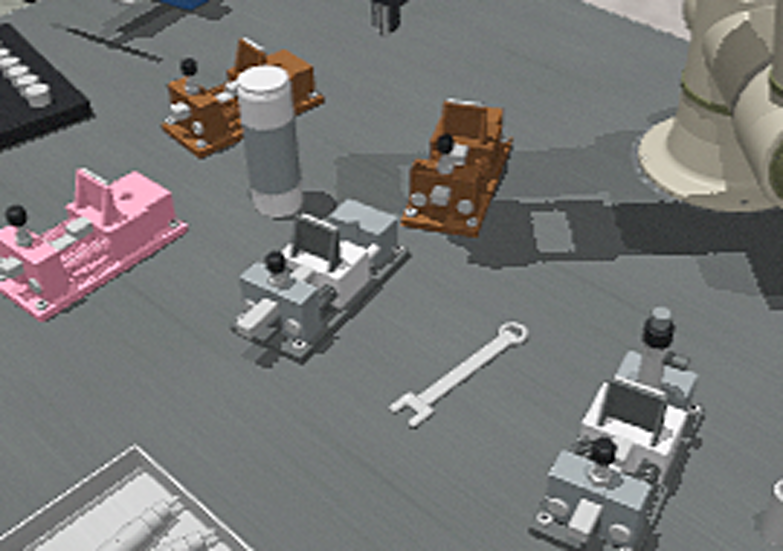

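The jaw stays open, with a gap between the two jaws at about (345,235) in the crop. The knob is still down at about 112 mm. The other clamp, the spanner, the can and the rest look as they did, and the arm is well clear.

```bash
python3 -c "
from rig import workorder; print(workorder.finish_job())"
```

```text
the job is handed in; nothing more can be done
None
```

The empty grey clamp is open with its jaw caught on the stop pin, and the job is handed in at about 8 s of the allowed 35 s. I pushed the plate back about 43 mm with the closed fingertips, without gripping it. The push force was about 11 N. Then I backed off slowly, rose and moved well clear.

**Last checks:**
- **Stop pin:** the knob top went from about 123 mm to about 112 mm, so the pin dropped by itself, and it stayed down after I let go.
- **Jaw:** the final scene picture shows it standing open.
- **Bystanders:** the other clamp, the spanner and the can look unmoved in that picture. The socket is cut off at the edge of the crop, so I did not check it there, but the arm never worked near it.
- **Contact:** the wrist force is back to about zero, so the robot is touching nothing.

**Failed or odd:**
- The final wrist-depth measurement of the plate returned no points, so the 30 mm opening is judged from the picture and the dropped pin, not measured.
- During the push I also saw an upward force of about 7 N that I did not explain. It vanished on release.

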